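# Set one guarded kiln rocker to its middle position with a held pen

### The job

Set the kiln's exhaust fan from off to low: pick up the black pen and with its end gently press the robot-side half of the one red rocker on the grey console just so far that the rocker stands level, its middle position, not tipped over to the other side. Keep the gripper itself off the console and its switches, leave the white rockers and the things around as they are, then lay the pen down flat on the pink tile again and let go.

Things in the scene. Friction and masses are not known exactly. Their poses are not given: they have to be found in the camera images.
- pen: black ball pen, the stylus: 138 mm long, about 10 mm wide and high (square enough not to roll), 20 g; lies loose on the pink tile at the start. Origin: middle of its underside; x along the pen; either end may be used to press
- tile: pink glazed sample tile, fixed, 136 (x) x 104 (y) mm, its top 6 to 8 mm above the table; origin: centre of its underside
- console: grey kiln switch console, fixed, 130 (x) x 196 (y) mm, flat top at z = 0.040; origin: centre of its underside. It carries five rocker switches side by side along its y, 30 mm apart, in any order (one red, four white), at its x = -0.008
- switch_red: black housing of the red rocker, fixed on the console, 64 (x) x 29 (y) mm; origin: centre of its underside, on the console's top. Guard walls on its y sides, 38 mm high; the channel between is 18 mm wide, open above and at both x ends. In it is the red rocker, 50 (x) x 16 (y) mm, hinged about y over the origin, at an unknown depth: hinge 10 to 30 mm above the console's top
- rocker_red (a joint): red rocker, rad: 0 = off, robot-side half up (so at the start, within 0.03); 0.28 = middle, level; 0.56 = other end, robot-side half fully down. Stiff, no spring or detent: stays where left. Pressed 18 mm from the hinge it gives at about 3 N; level is 5 mm of stroke below first touch. Its top there, off, is 21 to 41 mm above the console's top, differently each time
- rocker_white_a (a joint): white rocker of switch_white_a, rad: 0 = off, stands off and must stay so (within 0.2)
- switch_white_a: a switch like the red one, with a white rocker that stands either off or on and must stay as it is; origin as for switch_red
- rocker_white_b (a joint): white rocker of switch_white_b, rad: 0 = off, stands off and must stay so (within 0.2)
- switch_white_b: a switch like the red one, with a white rocker that stands either off or on and must stay as it is; origin as for switch_red
- rocker_white_c (a joint): white rocker of switch_white_c, rad: 0.56 = on, stands on and must stay so (within 0.2)
- switch_white_c: a switch like the red one, with a white rocker that stands either off or on and must stay as it is; origin as for switch_red
- rocker_white_d (a joint): white rocker of switch_white_d, rad: 0.56 = on, stands on and must stay so (within 0.2)
- switch_white_d: a switch like the red one, with a white rocker that stands either off or on and must stay as it is; origin as for switch_red
- rib: wooden potter's rib, 42 (x) x 100 (y) x 8 mm, loose bystander; origin: centre of its underside
- clay: roll of clay, 90 (x) x 23 x 23 mm, loose bystander; origin: middle of its underside

How it is judged:
By the outcome, as a careful person would: the job done as asked, in the order asked, and still so for the second after the job is handed in, with the robot touching nothing.
It also fails if it takes over 48 s, if anything falls off the work surface, if the arm or the gripper's body presses on something with over 40 N, if the wrist force passes 120 N, or if a joint passes its speed limit or range.

### The arm

A 6-joint arm with a two-finger parallel gripper is mounted at the origin on the work surface; the furniture and walls round the work are solid. World frame = base frame: x ahead of the robot, y to its left, z up, the work surface at z = 0. Lengths are in m, angles in rad, forces in N, time in s.
With the tool pointing down it reaches from about 0.4 to 0.825 m from the base axis. Payload 7 kg.
Tool frame: the origin (TCP) lies on the centre line of the jaws, within the pads' length; the fingertips stand 14 mm ahead of it and the grasp point (between the pads) lies 5 mm behind it; z points along the fingers, y is the line along which they close (so a half turn about z gives the same grasp; the last joint's range is limited). The gripper opens to 88 mm and grips with 3 to 60 N. Pads are 19 mm wide; open, the fingers measure 130 mm over their backs; the gripper's body (78 mm by 193 mm) begins 47 mm behind the grasp point.
Start: joints at [0.288, 0.359, 0.012, 0, -1.224, -0.288], TCP at [0.675, -0, 0.241] pointing down, gripper open.
Joint ranges: [-3.07, 3.07], [-1.43, 2.12], [-1.02, 1.25], [-3.03, 1.67], [-3.05, -0], [-3.03, 3.03]. Speed limits (rad/s): [2.39, 2.39, 3.01, 3.14, 3.14, 3.14].

### API

Orientations are given as [roll, pitch, yaw] about the fixed x, y, z axes, in that order (R = Rz(yaw) Ry(pitch) Rx(roll)).
In Python, from station import arm gives the robot as it stands.
- The arm moves only by the tool move_arm, never from a script. Its argument "rows" is a list of rows, each an object with "translation": the shift along the tool's x, y, z in cm, a list of three; "rot": the turn, a rotation vector about the tool's x, y, z in degrees, a list of three; "hand": the closure, from 0 (fully open) to 1 (shut). A call has 1 to 8 rows; each row is the pose to reach, as a shift and turn from the pose commanded when the call began, along the tool's axes at that moment; what a row does not reach only later rows make up. A row lasts 1/12 s, in which the tool goes at most 41.7 mm and 7.16 degrees, less where a joint would pass 70% of its speed; a pose out of reach is approached as far as the arm can. A call with a gripper value outside its range is refused whole. The fingers move at their own pace and stop on an object; "squeeze" is the grip in N (left out, the last holds). Time passes only in rows, so rows that repeat a pose let the fingers close. It gives the time, the measured TCP pose, the force, the opening and the grip force at its end, in the units of the state.
- arm.get_state(): the state, without advancing time (a new reading comes with each control period).
- arm.grab_frame(name): name is "scene" or "side" or "wrist"; returns (picture, depth): 384x512x3 uint8, red, green, blue; 384x512 float32, m along the optical axis (not along the pixel's ray), 0 where there is no reading.
- arm.camera_params(name): a dict with "vfov" (degrees; the focal length in pixels is half the picture's height over the tangent of half this angle, whatever the lens; pixels are square), "cx", "cy" (the principal point, pixels), "position" and "orientation" of the camera in the world; the wrist camera has in their place "tool_from_camera" (4x4, takes a point from camera to tool coordinates, whose origin is the TCP and whose axes are the flange's). Camera axes: x right, y down, z forward; pixel columns grow to the right and rows downward; lengths in m; the calibration is good to about 2 mm. A picture is of the moment at which its call begins: read the wrist's pose just before it. camera_params takes no time and is no camera call.
- arm.job_done(): hands the job in; it is judged then, once.
Trained networks look in the newest picture that a camera, given by its name, has taken for a name from the list of things; names that differ only in an ending like _2 or _b are one class to them, and where a whole thing is asked for, a point or a joint stands for the part that bears it (a point fixed in the world has none). Each returns a list of dicts, best first, with "p" (0 to 1); they miss things now and then, are a little off and sometimes report something else, mostly with a low value. They report only what shows in the picture. A call takes as long as a camera call.
- arm.search_frame(label, camera): "point" ([x, y, z] in m, in the coordinates of the camera as it stood for that picture, good to about 4 mm: the middle of the surface that is visible of it).
- arm.pinpoint(label, camera): "point" ([x, y, z] in m, in the coordinates of the camera as it stood for that picture, good to about 4 mm: a listed point, or the origin of a listed thing).
The state is a dict: "t": time; "q": joint angles; "qd": joint speeds; "joint_efforts": joint torques, N m; "eef_pos": TCP position; "ee_rot": TCP orientation; "force": force on the tool from outside, world axes, zero at the start; "moment": the same for the moment, N m; "width": finger opening in m; "gripper_force": force on a finger pad.
Only numpy, scipy, OpenCV 4.12 (cv2) and the standard library are available. Lean on these libraries where they do the work, as an engineer would, in place of code of your own. Each camera call takes 0.05 s, during which the arm holds its last target. There are 200 camera calls.

## Working session

There is one attempt and no reset: what is moved stays moved. The work goes in short steps, Python scripts to look and compute and a tool call to move; the robot and the scene stay as the last step left them, time stands still between calls to the robot, and variables do not carry over. Pictures are saved under pics/ and viewed, at most 10 in all, crops included, and the job is handed in when it is done.

Besides the shell and the picture viewer there is one more tool, called after "Emit:" as name([rows], argument=value, ...), one row to a line, values as JSON. move_arm: Moves the arm, as the interface text tells. Its arguments: {"type":"object","properties":{"rows":{"type":"array","items":{"type":"object","properties":{"translation":{"type":"array","items":{"type":"number"}},"rot":{"type":"array","items":{"type":"number"}},"hand":{"type":"number"}}}},"squeeze":{"type":"number"}},"required":["rows"]}

```bash
ls; mkdir -p pics; cat > h.py <<'E'
from station import arm
import numpy as np, cv2
from scipy.spatial.transform import Rotation as R
def cam(name,s=None):
    p=arm.camera_params(name)
    f=192/np.tan(np.radians(p['vfov'])/2)
    if 'tool_from_camera' in p:
        T=np.eye(4);T[:3,:3]=R.from_euler('xyz',s['ee_rot']).as_matrix();T[:3,3]=s['eef_pos']
        M=T@np.array(p['tool_from_camera'])
    else:
        M=np.eye(4);o=np.array(p['orientation']);M[:3,:3]=o if o.shape==(3,3) else R.from_euler('xyz',o).as_matrix() if o.size==3 else R.from_quat(o).as_matrix()
        M[:3,3]=p['position']
    return f,p['cx'],p['cy'],M
def cloud(name,d,s=None):
    f,cx,cy,M=cam(name,s);v,u=np.mgrid[:384,:512]
    P=np.stack([(u-cx)/f*d,(v-cy)/f*d,d],-1)
    W=P@M[:3,:3].T+M[:3,3];W[d==0]=np.nan
    return W
def toW(name,p,s=None):
    M=cam(name,s)[3];return M[:3,:3]@np.array(p)+M[:3,3]
E
python3 - <<'E'
from h import *
s=arm.get_state();print(s)
for n in ["scene","side","wrist"]:
    print(n,{k:(v if not isinstance(v,np.ndarray) else v.tolist()) for k,v in arm.camera_params(n).items()})
ims={}
for n in ["scene","wrist"]:
    im,d=arm.grab_frame(n);ims[n]=im;np.savez(n,im=im,d=d)
    for l in ["pen","tile","console","switch_red","rocker_red","rib","clay"]:
        for fn in (arm.pinpoint,):
            r=fn(l,n)
            print(n,l,[(round(q['p'],2),toW(n,q['point'],s).round(3).tolist()) for q in r[:2]])
cv2.imwrite('pics/a.png',cv2.cvtColor(ims['scene'],cv2.COLOR_RGB2BGR))
cv2.imwrite('pics/b.png',cv2.cvtColor(ims['wrist'],cv2.COLOR_RGB2BGR))
E
```

```text
pics
{'t': 0.0, 'q': array([ 2.88093589e-01,  3.59420762e-01,  1.10245251e-02, -3.59560348e-04,
       -1.22411634e+00, -2.88093216e-01]), 'qd': array([-0.00084517,  0.00042816,  0.000356  , -0.00112709,  0.00166266,
        0.00213884]), 'joint_efforts': array([-8.00930356e-04, -5.82726967e+01,  2.93058443e+01,  6.99745238e+00,
        6.93249181e-03, -2.06530804e-04]), 'eef_pos': array([ 6.74509120e-01, -3.34214792e-05,  2.39584137e-01]), 'ee_rot': array([ 3.13985109e+00, -1.63604450e-04, -1.57091827e+00]), 'force': array([ 0.11469484,  0.00318991, -0.26257921]), 'moment': array([ 0.01253885, -0.00101871,  0.00631522]), 'gripper_force': 0.0, 'width': 0.08768465698191283}
scene {'vfov': 45.80277853371435, 'cx': 253.60859794802974, 'cy': 188.24438464966045, 'position': [0.06386467523141333, -0.4143943707604168, 0.7830776631432278], 'orientation': [-2.361127951505444, 0.01975353842429417, -0.8135264335983718]}
side {'vfov': 44.211667692424875, 'cx': 255.54046201099658, 'cy': 190.98878454237513, 'position': [0.12218746921232773, 1.0130497487995127, 0.47252184189901364], 'orientation': [-1.9349153791439897, 0.021295781399594427, -2.729251631067784]}
wrist {'vfov': 61.37477657127971, 'cx': 251.7910808472913, 'cy': 188.67894264604922, 'tool_from_camera': [[0.0007926244378641177, -0.9680709554368652, -0.25067508249934795, 0.06694934737144183], [0.9999992439046945, 0.0005316370040149625, 0.0011088517190089653, -0.0004284959637941288], [-0.000940178993217663, -0.2506757718680654, 0.9680706448714421, -0.1437967113336479], [0.0, 0.0, 0.0, 1.0]]}
scene pen [(0.5, [0.552, 0.304, 0.008])]
scene tile [(0.62, [0.541, 0.295, 0.001])]
scene console [(0.81, [0.552, -0.127, -0.004]), (0.6, [0.549, 0.304, 0.004])]
scene switch_red [(0.84, [0.563, -0.069, 0.036])]Traceback (most recent call last):
  File "<stdin>", line 10, in <module>
ValueError: it knows: clay, console, pen, rib, switch_red, switch_white, tile
```

```bash
python3 - <<'E'
from h import *
s=arm.get_state()
ims={}
for n in ["scene","side","wrist"]:
    im,d=arm.grab_frame(n);ims[n]=im;np.savez(n,im=im,d=d)
    for l in ["pen","tile","console","switch_red","switch_white","rib","clay"]:
            r=arm.pinpoint(l,n)
            print(n,l,[(round(q['p'],2),toW(n,q['point'],s).round(3).tolist()) for q in r[:5]])
    cv2.imwrite(f'pics/{n}.png',cv2.cvtColor(im,cv2.COLOR_RGB2BGR))
E
```

```text
scene pen [(0.54, [0.552, 0.304, 0.007])]
scene tile [(0.57, [0.539, 0.292, 0.004])]
scene console [(0.9, [0.548, -0.125, -0.005])]
scene switch_red [(0.89, [0.561, -0.069, 0.038])]
scene switch_white [(0.96, [0.541, -0.155, 0.039]), (0.88, [0.554, -0.093, 0.041]), (0.67, [0.535, -0.184, 0.038]), (0.61, [0.545, -0.124, 0.046])]
scene rib [(0.88, [0.505, 0.075, 0.0])]
scene clay [(0.85, [0.65, 0.237, 0.002])]
side pen [(0.52, [0.553, 0.304, 0.004])]
side tile [(0.58, [0.539, 0.303, 0.0])]
side console []
side switch_red [(0.89, [0.56, -0.068, 0.04]), (0.63, [0.549, -0.128, 0.04])]
side switch_white [(0.73, [0.548, -0.125, 0.045]), (0.61, [0.555, -0.095, 0.039]), (0.54, [0.538, -0.182, 0.039])]
side rib [(0.58, [0.507, 0.071, -0.0])]
side clay [(0.76, [0.653, 0.237, 0.003])]
wrist pen []
wrist tile []
wrist console [(0.84, [0.556, -0.127, 0.002])]
wrist switch_red [(0.9, [0.558, -0.066, 0.039]), (0.45, [0.507, 0.068, 0.004])]
wrist switch_white [(0.93, [0.546, -0.128, 0.04]), (0.93, [0.541, -0.152, 0.036]), (0.9, [0.553, -0.096, 0.04])]
wrist rib [(0.71, [0.507, 0.066, 0.003])]
wrist clay [(0.7, [0.539, -0.155, 0.037])]
```

View pics/scene.png

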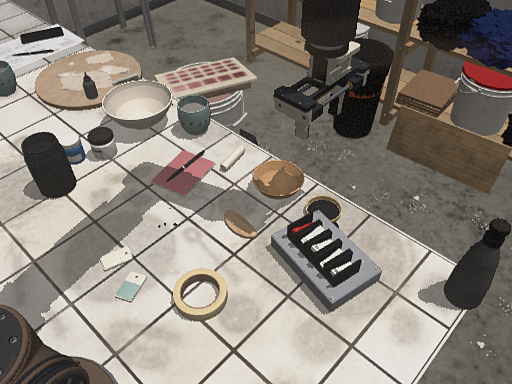

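View pics/side.png

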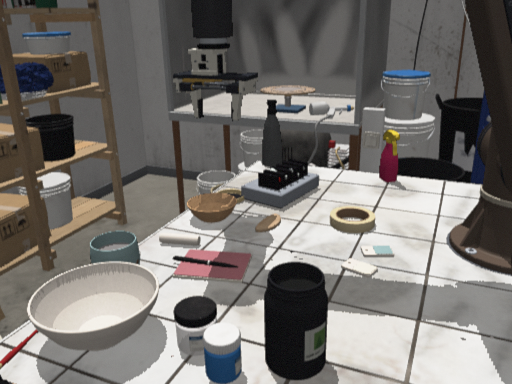

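The scene shows the pen on the pink tile at about (187,166) and the console at (325,260), with its red rocker at (300,228). The side view shows the pen at (205,262). Next I'll measure the pen axis and the console geometry.

```bash
python3 - <<'E'
from h import *
s=arm.get_state()
for n in ['scene','side']:
    z=np.load(n+'.npz');im=z['im'].astype(int);W=cloud(n,z['d'],s)
    near=(np.hypot(W[...,0]-.55,W[...,1]-.30)<.10)&(W[...,2]<.04)
    pink=near&(im[...,0]>im[...,1]*1.35)&(im[...,0]>90)
    dark=near&(im.max(-1)<75)
    print(n,'pink',pink.sum(),np.nanmedian(W[pink],0).round(4),'dark',dark.sum())
    k=cv2.minAreaRect(W[pink][:,:2].astype(np.float32)*1000);print(' tile rect',k)
    P=W[dark];P=P[P[:,2]>.0]
    k=cv2.minAreaRect(P[:,:2].astype(np.float32)*1000);print(' pen rect',k,cv2.boxPoints(k).round(0).tolist(),np.percentile(P[:,2],[10,50,90]).round(4))
    v=np.linalg.svd((P-P.mean(0))[:,:2],full_matrices=False)[2][0];print(P.mean(0),np.degrees(np.arctan2(v[1],v[0])))
z=np.load('wrist.npz');im=z['im'];W=cloud('wrist',z['d'],s);i=im.astype(int)
red=(i[...,0]>1.8*i[...,1])&(i[...,0]>90)&(W[...,2]>.05)
P=W[red];print('red',len(P),P.mean(0).round(4))
a=np.radians(-12.7);ex=np.array([np.cos(a),np.sin(a)]);
u=(P[:,:2]-[.560,-.068])@ex;w=(P[:,:2]-[.560,-.068])@[-ex[1],ex[0]]
for b in np.arange(-.035,.035,.005):
    m=(u>=b)&(u<b+.005)
    if m.sum():print(b.round(3),m.sum(),np.median(P[m,2]).round(4),np.median(w[m]).round(4))
top=(abs(W[...,2]-.04)<.004)&(np.hypot(W[...,0]-.55,W[...,1]+.127)<.16)
print('console',cv2.minAreaRect(W[top][:,:2].astype(np.float32)*1000),np.median(W[top][:,2]))
v,u_=np.where(red);print(u_.min(),u_.max(),v.min(),v.max())
c=im[max(0,v.min()-60):v.max()+100,max(0,u_.min()-120):u_.max()+120];c=cv2.resize(c,None,fx=2,fy=2)[:600,:800]
cv2.imwrite('pics/c.png',cv2.cvtColor(c,cv2.COLOR_RGB2BGR))
E
```

```text
scene pink 1312 [0.5319 0.2889 0.0085] dark 158
 tile rect ((539.7818603515625, 297.3081970214844), (143.33071899414062, 105.45267486572266), 14.711588859558105)
 pen rect ((551.4549560546875, 294.98248291015625), (108.56242370605469, 131.79354858398438), 70.78863525390625) [[471.0, 265.0], [596.0, 222.0], [632.0, 325.0], [507.0, 368.0]] [0.0101 0.0141 0.0169]
[0.54820893 0.30133045 0.01373572] -175.81684935612893
side pink 1452 [0.5327 0.3085 0.0098] dark 226
 tile rect ((536.3592529296875, 299.0921325683594), (132.25222778320312, 100.69087982177734), 13.23637866973877)
 pen rect ((552.301025390625, 306.6838073730469), (135.70933532714844, 10.187738418579102), 6.166650772094727) [[484.0, 304.0], [485.0, 294.0], [620.0, 309.0], [619.0, 319.0]] [0.0104 0.014  0.0164]
[0.55026013 0.30734675 0.01366146] -173.10805318653175
red 894 [ 0.5632 -0.0666  0.0594]
-0.025 39 0.0668 0.0011
-0.02 81 0.0656 0.0023
-0.015 80 0.0632 0.0015
-0.01 98 0.0619 0.0023
-0.005 99 0.0599 0.0019
0.0 95 0.0581 0.0021
0.005 93 0.0572 0.0024
0.01 90 0.0564 0.0019
0.015 91 0.0556 0.0019
0.02 87 0.0547 0.0022
0.025 40 0.0538 0.0022
0.03 1 0.0766 0.0108
console ((561.2857055664062, -104.93629455566406), (150.89273071289062, 129.39405822753906), 77.35343933105469) 0.03965382735259387
340 396 92 119
```

View pics/c.png

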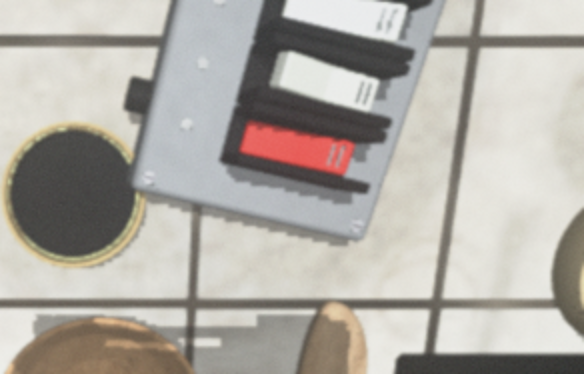

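The crop shows the red rocker (crop pixels 240–355, 120–175) with its hinge near (0.562, -0.066) and its robot half up. Now I'll go to the pen.

Emit:
move_arm([
  {"translation": [-4, 2, 0.5], "rot": [0, 0, -6], "hand": 0.3},
  {"translation": [-8, 4, 1], "rot": [0, 0, -12], "hand": 0.3},
  {"translation": [-12, 6, 2], "rot": [0, 0, -18], "hand": 0.3},
  {"translation": [-16, 8, 3], "rot": [0, 0, -24], "hand": 0.3},
  {"translation": [-20, 10, 4], "rot": [0, 0, -30], "hand": 0.3},
  {"translation": [-24, 12, 5], "rot": [0, 0, -36], "hand": 0.3},
  {"translation": [-27, 13.5, 6], "rot": [0, 0, -42], "hand": 0.3},
  {"translation": [-30, 14.8, 7], "rot": [0, 0, -48], "hand": 0.3},
])

```text
t: 2.12
eef_pos: [0.5295, 0.2937, 0.1734]
ee_rot: [-3.14, -0.0, -0.728]
force: [1.1, 0.2, 0.6]
width: 0.0617
gripper_force: 0.0
```

Emit:
move_arm([
  {"translation": [0, 0, 0], "rot": [0, 0, -7], "hand": 0.3},
  {"translation": [0, 0, 0], "rot": [0, 0, -14], "hand": 0.3},
  {"translation": [0, 0, 0], "rot": [0, 0, -21], "hand": 0.3},
  {"translation": [0, 0, 0], "rot": [0, 0, -28], "hand": 0.3},
  {"translation": [0, 0, 0], "rot": [0, 0, -35], "hand": 0.3},
  {"translation": [0, 0, 0], "rot": [0, 0, -42], "hand": 0.3},
  {"translation": [0, 0, 0], "rot": [0, 0, -48.5], "hand": 0.3},
  {"translation": [0, 0, 0], "rot": [0, 0, -48.5], "hand": 0.3},
])

```text
t: 2.78
eef_pos: [0.5306, 0.2921, 0.1732]
ee_rot: [-3.142, -0.0, 0.119]
force: [-0.4, 0.3, -0.4]
width: 0.0612
gripper_force: 0.0
```

```bash
python3 - <<'E'
from h import *
s=arm.get_state();print(s['t'],s['eef_pos'],s['ee_rot'],s['q'],s['width'])
im,d=arm.grab_frame('wrist');W=cloud('wrist',d,s);i=im.astype(int)
np.savez('w2',im=im,d=d)
near=(np.hypot(W[...,0]-.55,W[...,1]-.305)<.09)&(W[...,2]<.03)
dark=near&(i.max(-1)<75)&(W[...,2]>.009);P=W[dark]
k=cv2.minAreaRect(P[:,:2].astype(np.float32)*1000);print(k,cv2.boxPoints(k).round(0).tolist(),np.percentile(P[:,2],[10,50,90]))
v=np.linalg.svd((P-P.mean(0))[:,:2],full_matrices=False)[2][0];print(P.mean(0),np.degrees(np.arctan2(v[1],v[0])))
pink=near&(i[...,0]>i[...,1]*1.35)&(i[...,0]>90);print('tile z',np.nanmedian(W[pink],0),cv2.minAreaRect(W[pink][:,:2].astype(np.float32)*1000))
cv2.imwrite('pics/d.png',cv2.cvtColor(im,cv2.COLOR_RGB2BGR))
E
```

```text
2.7833 [0.53059227 0.29210184 0.17316339] [-3.14155703e+00 -7.63475420e-05  1.18654198e-01] [ 8.25470884e-01  2.96842633e-01 -2.39478067e-01  2.61650119e-05
 -1.03439443e+00  8.63966272e-01] 0.061227169228490974
((534.3543701171875, 302.59405517578125), (98.1938247680664, 6.889423370361328), 6.2269062995910645) [[485.0, 301.0], [486.0, 294.0], [584.0, 304.0], [583.0, 311.0]] [0.0129079  0.01428703 0.01545385]
[0.52370629 0.3013316  0.01417902] -173.1617732772341
tile z [0.54301342 0.29355937 0.00765779] ((538.021240234375, 296.5473937988281), (132.3141326904297, 100.07728576660156), 13.154417037963867)
```

View pics/d.png

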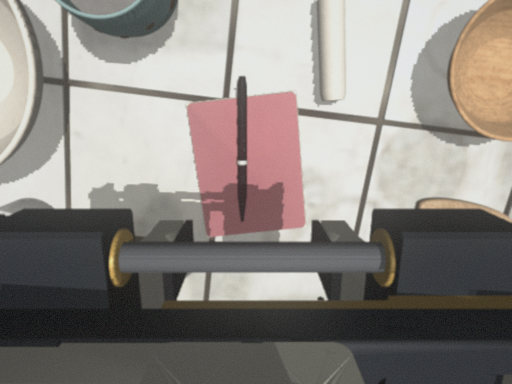

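The wrist view shows the pen running vertically at column 242, rows 77–220, with its tapered end at the bottom (robot side). The jaws straddle it, and the geometry agrees with what I measured. Descending to the pen.

Emit:
move_arm([
  {"translation": [-0.3, -1.0, 3], "rot": [0, 0, 0], "hand": 0.45},
  {"translation": [-0.3, -1.0, 6], "rot": [0, 0, 0], "hand": 0.5},
  {"translation": [-0.3, -1.0, 9], "rot": [0, 0, 0], "hand": 0.5},
  {"translation": [-0.3, -1.0, 12], "rot": [0, 0, 0], "hand": 0.5},
  {"translation": [-0.3, -1.0, 13.5], "rot": [0, 0, 0], "hand": 0.5},
  {"translation": [-0.3, -1.0, 14], "rot": [0, 0, 0], "hand": 0.5},
  {"translation": [-0.3, -1.0, 14], "rot": [0, 0, 0], "hand": 0.5},
])

```text
t: 3.42
eef_pos: [0.526, 0.3011, 0.0318]
ee_rot: [3.14, 0.002, 0.111]
force: [-0.6, 0.1, -0.0]
width: 0.0439
gripper_force: 0.0
```

Emit:
move_arm([
  {"translation": [0, 0, 0.4], "rot": [0, 0, 0], "hand": 0.5},
  {"translation": [0, 0, 0.8], "rot": [0, 0, 0], "hand": 0.5},
  {"translation": [0, 0, 0.8], "rot": [0, 0, 0], "hand": 0.8},
  {"translation": [0, 0, 0.8], "rot": [0, 0, 0], "hand": 1},
  {"translation": [0, 0, 0.8], "rot": [0, 0, 0], "hand": 1},
  {"translation": [0, 0, 0.8], "rot": [0, 0, 0], "hand": 1},
  {"translation": [0, 0, 0.8], "rot": [0, 0, 0], "hand": 1},
  {"translation": [0, 0, 0.8], "rot": [0, 0, 0], "hand": 1},
], squeeze=45)

```text
t: 4.08
eef_pos: [0.5265, 0.3017, 0.0254]
ee_rot: [-3.141, -0.0, 0.113]
force: [0.5, -0.5, -0.7]
width: 0.0091
gripper_force: 5.4
```

Emit:
move_arm([
  {"translation": [0, 0, 0.8], "rot": [0, 0, 0], "hand": 1},
  {"translation": [0, 0, 0], "rot": [0, 0, 0], "hand": 1},
  {"translation": [0, 0, -2], "rot": [0, 0, 0], "hand": 1},
  {"translation": [0, 0, -5], "rot": [0, 0, 0], "hand": 1},
  {"translation": [0, 0, -9], "rot": [0, 0, 0], "hand": 1},
  {"translation": [0, 0, -13], "rot": [0, 0, 0], "hand": 1},
  {"translation": [0, 0, -16], "rot": [0, 0, 0], "hand": 1},
  {"translation": [0, 0, -16], "rot": [0, 0, 0], "hand": 1},
])

```text
t: 4.75
eef_pos: [0.5294, 0.3038, 0.1929]
ee_rot: [-3.136, -0.01, 0.115]
force: [1.1, 0.6, 0.2]
width: 0.0087
gripper_force: 45.0
```

```bash
cat >> h.py <<'E'
YAW=np.radians(-12.7);EX=np.array([np.cos(YAW),np.sin(YAW),0]);EY=np.array([-EX[1],EX[0],0])
HINGE=np.array([.562,-.0664,0]);TIP=np.array([.094,0,.0125])
def goal(tip,tilt):
    Rg=R.from_euler('xyz',[np.pi,0,YAW])*R.from_rotvec([0,-np.radians(tilt),0])
    return tip-Rg.apply(TIP),Rg
def rel(s,p,Rg):
    R0=R.from_euler('xyz',s['ee_rot'])
    return (R0.inv().apply(p-s['eef_pos'])*100).round(2),(R0.inv()*Rg).as_rotvec(degrees=True).round(1)
E
python3 - <<'E'
from h import *
s=arm.get_state()
im,d=arm.grab_frame('wrist');W=cloud('wrist',d,s);i=im.astype(int)
R0=R.from_euler('xyz',s['ee_rot'])
L=((W-s['eef_pos'])@R0.as_matrix())
m=(abs(L[...,1])<.02)&(abs(L[...,2]-.012)<.02)&(L[...,0]>.01)&(L[...,0]<.15)
Q=L[m];print(len(Q))
for b in np.arange(.01,.13,.01):
    k=(Q[:,0]>=b)&(Q[:,0]<b+.01)
    if k.sum():print(b.round(2),k.sum(),np.median(Q[k],0).round(4))
print('max x',np.sort(Q[:,0])[-8:].round(4))
for t in (50,):
    p,Rg=goal(HINGE-.018*EX+[0,0,.13],t);print(p,rel(s,p,Rg))
    p2,R2=goal(HINGE-.018*EX+[0,0,.13],0);print(rel(s,np.r_[p[:2],.2],R2))
E
```

```text
4021
0.01 802 [0.0116 0.0001 0.0056]
0.02 396 [0.0251 0.0001 0.0067]
0.03 409 [0.035  0.0001 0.007 ]
0.04 419 [ 0.045  -0.0003  0.0072]
0.05 434 [0.055  0.0001 0.0073]
0.06 459 [0.065  0.0001 0.0075]
0.07 464 [ 0.075  -0.0003  0.0076]
0.08 470 [0.0849 0.0001 0.0079]
0.09 168 [0.0923 0.0001 0.009 ]
max x [0.0946 0.0946 0.0947 0.0947 0.0947 0.0947 0.0948 0.0949]
[ 0.49483788 -0.05126436  0.21004302] (array([-7.48, 34.87, -2.  ]), array([  8. , -50. ,  18.2]))
(array([-7.49, 34.87, -0.99]), array([-0.4, -0.5, 19.3]))
```

Emit:
move_arm([
  {"translation": [-1, 4, 0], "rot": [0, 0, 2.5], "hand": 1},
  {"translation": [-2, 8, 0], "rot": [0, 0, 5], "hand": 1},
  {"translation": [-3, 12, -0.5], "rot": [0, 0, 7.5], "hand": 1},
  {"translation": [-4, 16, -1], "rot": [0, 0, 10], "hand": 1},
  {"translation": [-5, 20, -1], "rot": [0, 0, 12.5], "hand": 1},
  {"translation": [-6, 24, -1], "rot": [0, 0, 15], "hand": 1},
  {"translation": [-6.5, 28, -1.5], "rot": [0, 0, 17], "hand": 1},
  {"translation": [-7, 31, -2], "rot": [0, 0, 18], "hand": 1},
])

```text
t: 5.47
eef_pos: [0.4905, -0.0169, 0.2043]
ee_rot: [3.141, 0.002, -0.203]
force: [1.4, 0.0, 0.0]
width: 0.0092
gripper_force: 45.0
```

Emit:
move_arm([
  {"translation": [-0.2, 1.5, -1], "rot": [0, -5, 0], "hand": 1},
  {"translation": [-0.2, 3, -1.5], "rot": [0, -10, 0], "hand": 1},
  {"translation": [-0.2, 3, -2], "rot": [0, -16, 0], "hand": 1},
  {"translation": [-0.2, 3, -2], "rot": [0, -22, 0], "hand": 1},
  {"translation": [-0.2, 3, -2], "rot": [0, -28, 0], "hand": 1},
  {"translation": [-0.2, 3, -2], "rot": [0, -34, 0], "hand": 1},
  {"translation": [-0.2, 3, -2], "rot": [0, -40, 0], "hand": 1},
  {"translation": [-0.2, 3, -2], "rot": [0, -46, 0], "hand": 1},
])

```text
t: 6.13
eef_pos: [0.4843, -0.0434, 0.2244]
ee_rot: [-3.141, 0.808, -0.201]
force: [0.3, 0.4, -0.2]
width: 0.0086
gripper_force: 45.0
```

```bash
sed -i 's/TIP=np.array.*/TIP=np.array([.0945,0,.0168])/' h.py; python3 - <<'E'
from h import *
s=arm.get_state();print(s['t'],s['eef_pos'],s['ee_rot'],s['q'])
R0=R.from_euler('xyz',s['ee_rot']);tip=s['eef_pos']+R0.apply(TIP)
print('tip',tip,'in switch',(tip-HINGE)@EX,(tip-HINGE)@EY)
im,d=arm.grab_frame('wrist');W=cloud('wrist',d,s);i=im.astype(int);np.savez('w3',im=im,d=d)
red=(i[...,0]>1.8*i[...,1])&(i[...,0]>90)&(W[...,2]>.045)
P=W[red];print(len(P))
u=(P-HINGE)@EX;w=(P-HINGE)@EY
for b in np.arange(-.03,.03,.005):
    m=(u>=b)&(u<b+.005)
    if m.sum():print(b.round(3),m.sum(),np.median(P[m,2]).round(4),np.median(w[m]).round(4),np.percentile(w[m],[5,95]).round(4))
p,Rg=goal(HINGE-.018*EX+[0,0,.09],50);print(rel(s,p,Rg))
cv2.imwrite('pics/e.png',cv2.cvtColor(im,cv2.COLOR_RGB2BGR))
E
```

```text
6.1333 [ 0.48433783 -0.04344542  0.22444803] [-3.14136862  0.80847296 -0.20097181] [ 0.1223421   0.56249971  0.1427319  -0.2475276  -1.92272226  1.25649397]
tip [ 0.53638133 -0.05404399  0.14450033] in switch -0.027708323483519672 0.006421548513171275
0
(array([4.73, 0.56, 2.47]), array([ 0.9, -3.7,  0.8]))
```

View pics/e.png

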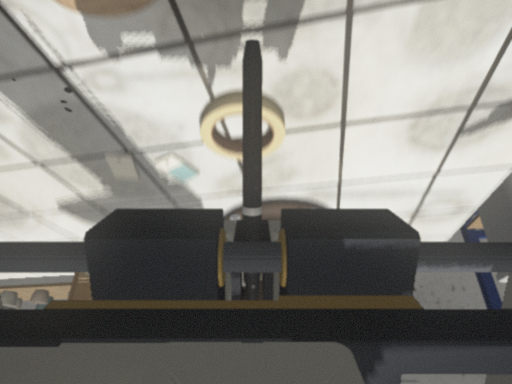

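The wrist view shows the pen straight out from the jaws with its tip at (252,42), but the console is out of view. I'll line up over the channel and check with the fixed cameras.

Emit:
move_arm([
  {"translation": [1.2, 0.3, 0.3], "rot": [0.3, -1, 0.3], "hand": 1},
  {"translation": [2.4, 0.6, 0.8], "rot": [0.6, -2, 0.6], "hand": 1},
  {"translation": [3.6, 0.6, 1.6], "rot": [0.9, -3, 0.8], "hand": 1},
  {"translation": [4.7, 0.6, 2.4], "rot": [0.9, -3.7, 0.8], "hand": 1},
  {"translation": [4.7, 0.6, 2.4], "rot": [0.9, -3.7, 0.8], "hand": 1},
  {"translation": [4.7, 0.6, 2.4], "rot": [0.9, -3.7, 0.8], "hand": 1},
])

```text
t: 6.68
eef_pos: [0.4974, -0.0522, 0.1735]
ee_rot: [3.14, 0.87, -0.223]
force: [0.9, -0.5, -0.3]
width: 0.0092
gripper_force: 45.0
```

```bash
cat > chk.py <<'E'
from h import *
import sys
s=arm.get_state();R0=R.from_euler('xyz',s['ee_rot']);tip=s['eef_pos']+R0.apply(TIP)
print(s['t'],s['eef_pos'].round(4),'F',s['force'].round(2),'tip u,w,z',((tip-HINGE)@EX).round(4),((tip-HINGE)@EY).round(4),tip[2].round(4))
for n in ['scene','side']:
    im,d=arm.grab_frame(n);W=cloud(n,d,s);i=im.astype(int)
    U=(W-HINGE)@EX;V=(W-HINGE)@EY;Z=W[...,2]
    red=(i[...,0]>1.8*i[...,1])&(i[...,0]>80)&(Z>.045)&(abs(U)<.04)&(abs(V)<.02)
    print(n,'red',red.sum(),[(b.round(3),int(m.sum()),np.median(Z[m]).round(4),np.median(V[m]).round(4)) for b in np.arange(-.03,.03,.01) for m in [red&(U>=b)&(U<b+.01)] if m.sum()])
    # pen: points close to the predicted pen axis
    L=(W-s['eef_pos'])@R0.as_matrix()
    m=(abs(L[...,1])<.02)&(abs(L[...,2]-.012)<.025)&(L[...,0]>.03)&(L[...,0]<.11)&(Z>.082)
    if m.any(): print('  pen L',m.sum(),np.median(L[m],0).round(4),'max x',L[m][:,0].max().round(4), 'V',np.median(V[m]).round(4))
    # guard walls
    m=(abs(Z-.077)<.006)&(abs(U)<.03)&(abs(V)<.05)&(i.max(-1)<90)
    h=np.histogram(V[m],bins=np.arange(-.05,.051,.004));print('  walls',dict(zip((h[1][:-1]*1e3).round().astype(int).tolist(),h[0].tolist())))
    v0,u0=[int(x) for x in np.nanmean(np.argwhere(red),0)] if red.any() else (228,300)
    c=im[max(0,v0-50):v0+50,max(0,u0-65):u0+65];c=cv2.resize(c,None,fx=3,fy=3,interpolation=cv2.INTER_CUBIC)
    globals()['c_'+n]=cv2.resize(c,(390,300))
cv2.imwrite(sys.argv[1],cv2.cvtColor(np.hstack([c_scene,c_side]),cv2.COLOR_RGB2BGR))
E
python3 chk.py pics/f.png
```

```text
6.6833 [ 0.4974 -0.0522  0.1735] F [ 0.9  -0.45 -0.28] tip u,w,z -0.0181 -0.0004 0.0904
scene red 49 [(np.float64(-0.03), 20, np.float64(0.0663), np.float64(0.0006)), (np.float64(-0.02), 10, np.float64(0.0635), np.float64(0.0035)), (np.float64(-0.01), 6, np.float64(0.0609), np.float64(0.0036)), (np.float64(0.0), 7, np.float64(0.0578), np.float64(0.0043)), (np.float64(0.01), 4, np.float64(0.0555), np.float64(0.0067)), (np.float64(0.02), 2, np.float64(0.0545), np.float64(0.0063))]
  pen L 76 [0.0622 0.0044 0.0106] max x 0.0953 V -0.0047
  walls {-50: 44, -46: 54, -42: 13, -38: 0, -34: 0, -30: 0, -26: 17, -22: 59, -18: 42, -14: 38, -10: 0, -6: 0, -2: 0, 2: 0, 6: 61, 10: 29, 14: 0, 18: 0, 22: 0, 26: 0, 30: 0, 34: 0, 38: 0, 42: 0, 46: 0}
side red 2 [(np.float64(-0.03), 2, np.float64(0.0643), np.float64(-0.002))]
  pen L 78 [ 0.0609 -0.0028  0.009 ] max x 0.0932 V 0.0024
  walls {-50: 11, -46: 9, -42: 39, -38: 5, -34: 0, -30: 0, -26: 0, -22: 4, -18: 2, -14: 33, -10: 33, -6: 1, -2: 0, 2: 0, 6: 4, 10: 35, 14: 25, 18: 1, 22: 0, 26: 0, 30: 0, 34: 0, 38: 0, 42: 0, 46: 0}
```

View pics/f.png

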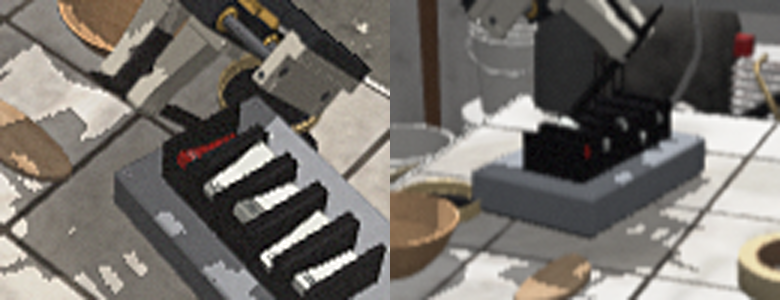

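The scene crop shows the pen above the red channel and the side crop agrees. Lateral alignment is within about 2 mm of the channel centre. Now I'll descend vertically in small steps.

Emit:
move_arm([
  {"translation": [0.38, 0, 0.32], "hand": 1},
  {"translation": [0.76, 0, 0.65], "hand": 1},
  {"translation": [1.15, 0, 0.97], "hand": 1},
  {"translation": [1.53, 0, 1.29], "hand": 1},
  {"translation": [1.53, 0, 1.29], "hand": 1},
  {"translation": [1.53, 0, 1.29], "hand": 1},
], squeeze=60)

```text
validation failed for argument at $.ro...
```

Emit:
move_arm([
  {"translation": [0.08, 0, 0.06], "hand": 1},
  {"translation": [0.15, 0, 0.13], "hand": 1},
  {"translation": [0.23, 0, 0.19], "hand": 1},
  {"translation": [0.23, 0, 0.19], "hand": 1},
])

```text
validation failed for argument at $.ro...
```

```bash
cat > st.py <<'E'
from h import *
s=arm.get_state();R0=R.from_euler('xyz',s['ee_rot']);tip=s['eef_pos']+R0.apply(TIP)
print(s['t'],'F',s['force'].round(2),'M',s['moment'].round(3),'tip u,w,z',((tip-HINGE)@EX).round(4),((tip-HINGE)@EY).round(4),tip[2].round(4),s['ee_rot'].round(3))
E
python3 st.py
```

```text
6.7833 F [-0.52 -0.1   0.76] M [-0.658 -2.473  0.006] tip u,w,z -0.0171 -0.0001 0.0924 [-3.141  0.866 -0.221]
```

Emit:
move_arm([
  {"translation": [0.38, 0, 0.32], "rot": [0, 0, 0], "hand": 1},
  {"translation": [0.76, 0, 0.65], "rot": [0, 0, 0], "hand": 1},
  {"translation": [1.15, 0, 0.97], "rot": [0, 0, 0], "hand": 1},
  {"translation": [1.53, 0, 1.29], "rot": [0, 0, 0], "hand": 1},
  {"translation": [1.53, 0, 1.29], "rot": [0, 0, 0], "hand": 1},
  {"translation": [1.53, 0, 1.29], "rot": [0, 0, 0], "hand": 1},
], squeeze=60)

```text
t: 7.28
eef_pos: [0.4978, -0.0522, 0.1543]
ee_rot: [3.141, 0.868, -0.222]
force: [-0.3, 0.1, 0.2]
width: 0.0086
gripper_force: 60.0
```

Emit:
move_arm([
  {"translation": [0.08, 0, 0.06], "rot": [0, 0, 0], "hand": 1},
  {"translation": [0.15, 0, 0.13], "rot": [0, 0, 0], "hand": 1},
  {"translation": [0.15, 0, 0.13], "rot": [0, 0, 0], "hand": 1},
  {"translation": [0.15, 0, 0.13], "rot": [0, 0, 0], "hand": 1},
])

```text
t: 7.62
eef_pos: [0.498, -0.0522, 0.1527]
ee_rot: [-3.141, 0.867, -0.221]
force: [-0.2, 0.5, -0.3]
width: 0.009
gripper_force: 60.0
```

```bash
python3 st.py
```

```text
7.6167 F [-0.21  0.46 -0.31] M [-0.637 -2.527  0.047] tip u,w,z -0.0172 -0.0002 0.0698 [-3.141  0.867 -0.221]
```

Emit:
move_arm([
  {"translation": [0.08, 0, 0.06], "rot": [0, 0, 0], "hand": 1},
  {"translation": [0.15, 0, 0.13], "rot": [0, 0, 0], "hand": 1},
  {"translation": [0.15, 0, 0.13], "rot": [0, 0, 0], "hand": 1},
])

```text
t: 7.87
eef_pos: [0.4979, -0.0522, 0.1505]
ee_rot: [-3.141, 0.868, -0.222]
force: [-0.4, -0.0, 0.3]
width: 0.009
gripper_force: 60.0
```

Emit:
move_arm([
  {"translation": [0.04, 0, 0.03], "rot": [0, 0, 0], "hand": 1},
  {"translation": [0.08, 0, 0.06], "rot": [0, 0, 0], "hand": 1},
  {"translation": [0.08, 0, 0.06], "rot": [0, 0, 0], "hand": 1},
])

```text
t: 8.12
eef_pos: [0.498, -0.0522, 0.1495]
ee_rot: [-3.141, 0.868, -0.222]
force: [-0.2, 0.4, -0.2]
width: 0.0087
gripper_force: 60.0
```

Emit:
move_arm([
  {"translation": [0.04, 0, 0.03], "rot": [0, 0, 0], "hand": 1},
  {"translation": [0.08, 0, 0.06], "rot": [0, 0, 0], "hand": 1},
  {"translation": [0.08, 0, 0.06], "rot": [0, 0, 0], "hand": 1},
])

```text
t: 8.37
eef_pos: [0.4981, -0.0522, 0.1486]
ee_rot: [-3.141, 0.868, -0.222]
force: [0.3, 0.3, -0.7]
width: 0.0089
gripper_force: 60.0
```

```bash
python3 st.py
```

```text
8.3667 F [ 0.33  0.26 -0.75] M [-0.712 -2.505  0.049] tip u,w,z -0.0172 -0.0002 0.0656 [-3.141  0.868 -0.222]
```

Emit:
move_arm([
  {"translation": [0.04, 0, 0.03], "rot": [0, 0, 0], "hand": 1},
  {"translation": [0.08, 0, 0.06], "rot": [0, 0, 0], "hand": 1},
  {"translation": [0.08, 0, 0.06], "rot": [0, 0, 0], "hand": 1},
])

```text
t: 8.62
eef_pos: [0.4981, -0.0523, 0.1476]
ee_rot: [-3.141, 0.868, -0.222]
force: [-1.1, 0.3, -0.2]
width: 0.0087
gripper_force: 60.0
```

Emit:
move_arm([
  {"translation": [0.04, 0, 0.03], "rot": [0, 0, 0], "hand": 1},
  {"translation": [0.08, 0, 0.06], "rot": [0, 0, 0], "hand": 1},
  {"translation": [0.08, 0, 0.06], "rot": [0, 0, 0], "hand": 1},
])

```text
t: 8.87
eef_pos: [0.4981, -0.0523, 0.1467]
ee_rot: [-3.141, 0.868, -0.221]
force: [0.4, 0.6, 0.9]
width: 0.009
gripper_force: 60.0
```

```bash
python3 st.py
```

```text
8.8667 F [0.4  0.63 0.86] M [-0.645 -2.19   0.029] tip u,w,z -0.0171 -0.0003 0.0638 [-3.141  0.868 -0.221]
```

Emit:
move_arm([
  {"translation": [0.04, 0, 0.03], "rot": [0, 0, 0], "hand": 1},
  {"translation": [0.08, 0, 0.06], "rot": [0, 0, 0], "hand": 1},
  {"translation": [0.08, 0, 0.06], "rot": [0, 0, 0], "hand": 1},
])

```text
t: 9.12
eef_pos: [0.4982, -0.0524, 0.1459]
ee_rot: [-3.141, 0.868, -0.221]
force: [0.9, -0.4, 3.2]
width: 0.009
gripper_force: 60.0
```

```bash
python3 st.py
```

```text
9.1167 F [ 0.87 -0.37  3.22] M [-0.498 -1.688 -0.056] tip u,w,z -0.0171 -0.0003 0.0629 [-3.141  0.868 -0.221]
```

Emit:
move_arm([
  {"translation": [0.04, 0, 0.03], "rot": [0, 0, 0], "hand": 1},
  {"translation": [0.08, 0, 0.06], "rot": [0, 0, 0], "hand": 1},
  {"translation": [0.12, 0, 0.1], "rot": [0, 0, 0], "hand": 1},
  {"translation": [0.15, 0, 0.13], "rot": [0, 0, 0], "hand": 1},
  {"translation": [0.19, 0, 0.16], "rot": [0, 0, 0], "hand": 1},
  {"translation": [0.23, 0, 0.19], "rot": [0, 0, 0], "hand": 1},
  {"translation": [0.23, 0, 0.19], "rot": [0, 0, 0], "hand": 1},
])

```text
t: 9.7
eef_pos: [0.4981, -0.0523, 0.1426]
ee_rot: [-3.141, 0.868, -0.222]
force: [-1.2, 0.8, 4.0]
width: 0.0086
gripper_force: 60.0
```

```bash
python3 st.py; python3 chk.py pics/g.png
```

```text
9.7 F [-1.16  0.76  3.99] M [-0.369 -1.08   0.027] tip u,w,z -0.0172 -0.0003 0.0596 [-3.141  0.868 -0.222]
9.7 [ 0.4981 -0.0523  0.1426] F [-1.16  0.76  3.99] tip u,w,z -0.0172 -0.0003 0.0596
scene red 45 [(np.float64(-0.03), 16, np.float64(0.0609), np.float64(0.0018)), (np.float64(-0.01), 6, np.float64(0.0589), np.float64(0.0042)), (np.float64(0.0), 10, np.float64(0.0598), np.float64(0.0037)), (np.float64(0.01), 10, np.float64(0.0598), np.float64(0.0041)), (np.float64(0.02), 3, np.float64(0.0574), np.float64(0.0074))]
  pen L 44 [0.0545 0.0044 0.0094] max x 0.0738 V -0.0047
  walls {-50: 38, -46: 59, -42: 9, -38: 0, -34: 0, -30: 0, -26: 18, -22: 60, -18: 42, -14: 39, -10: 1, -6: 17, -2: 3, 2: 0, 6: 54, 10: 28, 14: 2, 18: 0, 22: 0, 26: 0, 30: 0, 34: 0, 38: 0, 42: 0, 46: 0}
side red 2 [(np.float64(-0.03), 2, np.float64(0.0581), np.float64(-0.0051))]
  pen L 54 [ 0.0502 -0.0029  0.0095] max x 0.0748 V 0.0026
  walls {-50: 6, -46: 10, -42: 34, -38: 0, -34: 0, -30: 0, -26: 0, -22: 3, -18: 2, -14: 22, -10: 20, -6: 0, -2: 6, 2: 4, 6: 3, 10: 33, 14: 28, 18: 1, 22: 0, 26: 0, 30: 0, 34: 0, 38: 0, 42: 0, 46: 0}
```

Emit:
move_arm([
  {"translation": [0.03, 0, 0.03], "rot": [0, 0, 0], "hand": 1},
  {"translation": [0.03, 0, 0.03], "rot": [0, 0, 0], "hand": 1},
  {"translation": [0.03, 0, 0.03], "rot": [0, 0, 0], "hand": 1},
])

```text
t: 10.05
eef_pos: [0.4982, -0.0523, 0.1422]
ee_rot: [-3.141, 0.868, -0.222]
force: [-2.1, 0.7, 3.6]
width: 0.0088
gripper_force: 60.0
```

```bash
python3 st.py
```

```text
10.05 F [-2.06  0.68  3.58] M [-0.357 -1.072  0.046] tip u,w,z -0.017 -0.0002 0.0593 [-3.141  0.868 -0.222]
```

Emit:
move_arm([
  {"translation": [-0.4, 0, -0.34], "rot": [0, 0, 0], "hand": 1},
  {"translation": [-1.5, 0, -1.3], "rot": [0, 0, 0], "hand": 1},
  {"translation": [-3.5, 0, -3], "rot": [0, 0, 0], "hand": 1},
  {"translation": [-6, 0, -5], "rot": [0, 0, 0], "hand": 1},
  {"translation": [-6, 0, -5], "rot": [0, 6, 0], "hand": 1},
  {"translation": [-6, 0, -5], "rot": [0, 13, 0], "hand": 1},
  {"translation": [-6, 0, -5], "rot": [0, 20, 0], "hand": 1},
  {"translation": [-6, 0, -5], "rot": [0, 27, 0], "hand": 1},
])

```text
t: 10.72
eef_pos: [0.4993, -0.0523, 0.222]
ee_rot: [-3.14, 0.387, -0.221]
force: [0.7, 0.3, 0.5]
width: 0.0089
gripper_force: 60.0
```

```bash
python3 st.py; python3 - <<'E'
from h import *
s=arm.get_state()
for n in ['scene','side','wrist']:
    for k in range(2):
        s=arm.get_state();im,d=arm.grab_frame(n);W=cloud(n,d,s);i=im.astype(int)
        U=(W-HINGE)@EX;V=(W-HINGE)@EY;Z=W[...,2]
        red=(i[...,0]>1.8*i[...,1])&(i[...,0]>80)&(Z>.045)&(abs(U)<.04)&(abs(V)<.02)
        print(n,red.sum(),[(b.round(3),int(m.sum()),np.median(Z[m]).round(4)) for b in np.arange(-.03,.03,.01) for m in [red&(U>=b)&(U<b+.01)] if m.sum()])
E
```

```text
10.7167 F [0.66 0.28 0.46] M [-0.296 -1.154  0.   ] tip u,w,z 0.0169 0.0 0.1707 [-3.14   0.387 -0.221]
scene 74 [(np.float64(-0.03), 15, np.float64(0.0614)), (np.float64(-0.02), 14, np.float64(0.0602)), (np.float64(-0.01), 17, np.float64(0.0585)), (np.float64(0.0), 11, np.float64(0.0586)), (np.float64(0.01), 14, np.float64(0.0597)), (np.float64(0.02), 3, np.float64(0.0598))]
scene 74 [(np.float64(-0.03), 16, np.float64(0.0613)), (np.float64(-0.02), 12, np.float64(0.0594)), (np.float64(-0.01), 16, np.float64(0.0587)), (np.float64(0.0), 13, np.float64(0.0591)), (np.float64(0.01), 13, np.float64(0.0607)), (np.float64(0.02), 4, np.float64(0.0586))]
side 4 [(np.float64(-0.03), 4, np.float64(0.0604))]
side 5 [(np.float64(-0.03), 5, np.float64(0.0594))]
wrist 946 [(np.float64(-0.02), 44, np.float64(0.0598)), (np.float64(-0.01), 253, np.float64(0.0587)), (np.float64(0.0), 311, np.float64(0.0586)), (np.float64(0.01), 338, np.float64(0.0595))]
wrist 956 [(np.float64(-0.02), 50, np.float64(0.0595)), (np.float64(-0.01), 255, np.float64(0.0586)), (np.float64(0.0), 310, np.float64(0.0586)), (np.float64(0.01), 341, np.float64(0.0594))]
```

Both halves now read symmetric, at about 0.0595 on each side with the shallow V centre at 0.0586. I'll take a clearer look on the way back.

Emit:
move_arm([
  {"translation": [-1.7, -1.5, -0.2], "rot": [0, 6, 0], "hand": 1},
  {"translation": [-3.4, -3, -0.3], "rot": [0, 12, 0], "hand": 1},
  {"translation": [-5, -4.5, -0.4], "rot": [0, 18, 0], "hand": 1},
  {"translation": [-6.7, -5, -0.5], "rot": [0, 22.2, 0], "hand": 1},
  {"translation": [-6.7, -5, -0.5], "rot": [0, 22.2, 0], "hand": 1},
  {"translation": [-6.7, -5, -0.5], "rot": [0, 22.2, 0], "hand": 1},
])

```text
t: 11.52
eef_pos: [0.4495, 0.0105, 0.2513]
ee_rot: [-3.141, 0.009, -0.219]
force: [0.6, 0.3, -0.9]
width: 0.0085
gripper_force: 60.0
```

```bash
python3 - <<'E'
from h import *
s=arm.get_state();print(s['t'],s['eef_pos'],s['ee_rot'])
im,d=arm.grab_frame('wrist');W=cloud('wrist',d,s);i=im.astype(int)
U=(W-HINGE)@EX;V=(W-HINGE)@EY;Z=W[...,2]
red=(i[...,0]>1.8*i[...,1])&(i[...,0]>80)&(Z>.045)&(abs(U)<.04)&(abs(V)<.02)
print(red.sum(),[(b.round(3),int(m.sum()),np.median(Z[m]).round(4)) for b in np.arange(-.03,.03,.005) for m in [red&(U>=b)&(U<b+.005)] if m.sum()])
for lo,hi in((-.025,-.002),(.004,.026)):
    m=red&(U>lo)&(U<hi)
    if m.sum()>9:print(np.polyfit(U[m],Z[m],1))
Rg=R.from_euler('xyz',[np.pi,0,.113]);print(rel(s,np.array([.5275,.302,.16]),Rg))
cv2.imwrite('pics/i.png',cv2.cvtColor(im,cv2.COLOR_RGB2BGR))
E
```

```text
11.5167 [0.44949449 0.01052541 0.2513467 ] [-3.14129108  0.00887309 -0.21945644]
879 [(np.float64(-0.03), 29, np.float64(0.0605)), (np.float64(-0.025), 64, np.float64(0.0612)), (np.float64(-0.02), 65, np.float64(0.0604)), (np.float64(-0.015), 82, np.float64(0.0596)), (np.float64(-0.01), 92, np.float64(0.059)), (np.float64(-0.005), 82, np.float64(0.0583)), (np.float64(0.0), 98, np.float64(0.0583)), (np.float64(0.005), 94, np.float64(0.0588)), (np.float64(0.01), 95, np.float64(0.0591)), (np.float64(0.015), 94, np.float64(0.0593)), (np.float64(0.02), 84, np.float64(0.0596))]
[-0.15976899  0.05781691]
[0.02005055 0.05887788]
(array([  1.35, -30.14,   9.13]), array([ -0.1,   0.5, -19. ]))
```

View pics/i.png

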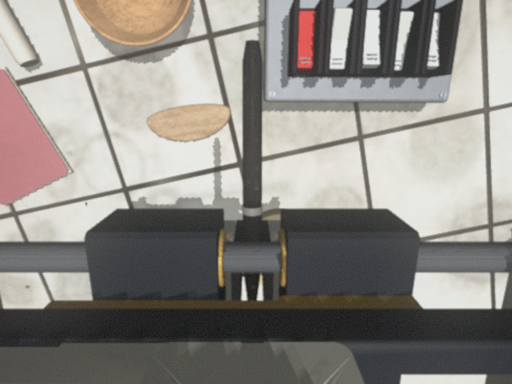

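The wrist view shows the red rocker at (305,38) next to the four white ones. I can calibrate its tilt against the white rockers, whose angles are known (0 and 0.56).

```bash
cat > tilt.py <<'E'
from h import *
s=arm.get_state();Ws=[];
for k in range(4):
    im,d=arm.grab_frame('wrist');Ws.append(cloud('wrist',d,s))
W=np.nanmean(Ws,0);i=im.astype(int);Z=W[...,2]
U=(W-HINGE)@EX;V=(W-HINGE)@EY
for k in range(5):
    v=V+.03*k
    col=((i[...,0]>1.8*i[...,1])&(i[...,0]>80)) if k==0 else (i.min(-1)>110)
    m=col&(abs(v)<.0065)&(abs(U)<.0245)&(Z>.047)&(Z<.085)
    if m.sum()<50: print(k,m.sum());continue
    m1=m&(U<-.003);m2=m&(U>.003)
    f=lambda q:np.polyfit(U[q],Z[q],1)
    a,b=f(m1),f(m2);print(k,m.sum(),'slopes',a.round(3),b.round(3),'mean',((a[0]+b[0])/2).round(3),'full fit',f(m).round(4),'rms',np.std(Z[m1]-np.polyval(a,U[m1])).round(4))
E
python3 tilt.py
```

```text
0 704 slopes [-0.134  0.059] [0.072 0.059] mean -0.031 full fit [-0.0177  0.0599] rms 0.0004
1 829 slopes [0.157 0.069] [0.303 0.071] mean 0.23 full fit [0.2774 0.0707] rms 0.0005
2 733 slopes [-0.374  0.066] [-0.165  0.066] mean -0.27 full fit [-0.2784  0.0676] rms 0.0005
3 535 slopes [0.098 0.058] [0.336 0.059] mean 0.217 full fit [0.2431 0.0598] rms 0.0023
4 388 slopes [-0.341  0.058] [-0.159  0.058] mean -0.25 full fit [-0.2536  0.059 ] rms 0.0011tilt.py:5: RuntimeWarning: Mean of empty slice
  W=np.nanmean(Ws,0);i=im.astype(int);Z=W[...,2]
```

Against the white rockers (mean of off and on ≈ 0 to -0.02), red reads about -0.02 to -0.03, so it is within about 0.02 rad of level. Now returning the pen.

Emit:
move_arm([
  {"translation": [0.2, -4, 0], "rot": [0, 0, -2.5], "hand": 1},
  {"translation": [0.4, -8, 0.5], "rot": [0, 0, -5], "hand": 1},
  {"translation": [0.6, -12, 1], "rot": [0, 0, -7.5], "hand": 1},
  {"translation": [0.8, -16, 2], "rot": [0, 0, -10], "hand": 1},
  {"translation": [1, -19.8, 3], "rot": [0, 0, -12.5], "hand": 1},
  {"translation": [1.2, -23.5, 4], "rot": [0, 0, -15], "hand": 1},
  {"translation": [1.3, -27, 5], "rot": [0, 0, -17], "hand": 1},
  {"translation": [1.3, -30, 6], "rot": [0, 0.5, -19], "hand": 1},
])

```text
t: 12.43
eef_pos: [0.5299, 0.3016, 0.1884]
ee_rot: [3.142, 0.002, 0.11]
force: [0.7, 0.2, 0.5]
width: 0.0092
gripper_force: 60.0
```

Emit:
move_arm([
  {"translation": [0, 0, 0], "rot": [0, 0, 0], "hand": 1},
  {"translation": [0, 0, 0], "rot": [0, 0, 0], "hand": 1},
])

```text
t: 12.6
eef_pos: [0.5287, 0.3003, 0.1878]
ee_rot: [3.14, 0.004, 0.11]
force: [0.5, -0.8, 0.0]
width: 0.0089
gripper_force: 60.0
```

```bash
python3 - <<'E'
from h import *
s=arm.get_state();print(s['t'],s['eef_pos'],s['ee_rot'])
im,d=arm.grab_frame('wrist');W=cloud('wrist',d,s);i=im.astype(int)
R0=R.from_euler('xyz',s['ee_rot']);L=((W-s['eef_pos'])@R0.as_matrix())
m=(abs(L[...,1])<.003)&(abs(L[...,2]-.012)<.03)&(L[...,0]>.03)&(L[...,0]<.15);Q=L[m]
print(np.polyfit(Q[:,0],Q[:,2],1),Q[:,0].max(),Q[:,2].min(),Q[:,2].max())
Rg=R.from_euler('xyz',[np.pi,0,.113]);print(rel(s,np.array([.5270,.302,.04]),Rg))
E
```

```text
12.6 [0.52866371 0.30030193 0.18776719] [3.13992346 0.0036476  0.11007583]
[0.01758095 0.00568836] 0.09489836771051789 0.0038211700393404823 0.011564160587892447
(array([-0.09, -0.21, 14.78]), array([ 0.1,  0.2, -0.2]))
```

Emit:
move_arm([
  {"translation": [-0.5, 0, 3], "rot": [0, 0, 0], "hand": 1},
  {"translation": [-1, 0.2, 6.5], "rot": [0, 0, 0], "hand": 1},
  {"translation": [-1.3, 0.2, 10], "rot": [0, 0, 0], "hand": 1},
  {"translation": [-1.3, 0.2, 12.5], "rot": [0, 0, 0], "hand": 1},
  {"translation": [-1.3, 0.2, 14], "rot": [0, 0, 0], "hand": 1},
  {"translation": [-1.3, 0.2, 14.8], "rot": [0, 0, 0], "hand": 1},
  {"translation": [-1.3, 0.2, 14.8], "rot": [0, 0, 0], "hand": 1},
  {"translation": [-1.3, 0.2, 14.8], "rot": [0, 0, 0], "hand": 1},
], squeeze=25)

```text
t: 13.32
eef_pos: [0.5163, 0.2961, 0.0434]
ee_rot: [-3.14, -0.001, 0.109]
force: [0.6, 0.6, 0.4]
width: 0.0093
gripper_force: 25.0
```

Emit:
move_arm([
  {"translation": [0, 0, 0.4], "rot": [0, 0, 0], "hand": 1},
  {"translation": [0, 0, 0.8], "rot": [0, 0, 0], "hand": 1},
  {"translation": [0, 0, 1.1], "rot": [0, 0, 0], "hand": 1},
  {"translation": [0, 0, 1.1], "rot": [0, 0, 0], "hand": 1},
  {"translation": [0, 0, 1.1], "rot": [0, 0, 0], "hand": 1},
])

```text
t: 13.73
eef_pos: [0.5156, 0.2966, 0.0319]
ee_rot: [-3.14, -0.0, 0.11]
force: [0.6, 0.5, 0.3]
width: 0.009
gripper_force: 25.0
```

Target z is about 0.0250. I'll step down while watching the force.

Emit:
move_arm([
  {"translation": [0, 0, 0.2], "rot": [0, 0, 0], "hand": 1},
  {"translation": [0, 0, 0.4], "rot": [0, 0, 0], "hand": 1},
  {"translation": [0, 0, 0.55], "rot": [0, 0, 0], "hand": 1},
  {"translation": [0, 0, 0.55], "rot": [0, 0, 0], "hand": 1},
  {"translation": [0, 0, 0.55], "rot": [0, 0, 0], "hand": 1},
])

```text
t: 14.15
eef_pos: [0.5156, 0.2965, 0.0261]
ee_rot: [-3.14, -0.0, 0.11]
force: [0.3, -0.1, 0.4]
width: 0.0091
gripper_force: 25.0
```

Emit:
move_arm([
  {"translation": [0, 0, 0.05], "rot": [0, 0, 0], "hand": 1},
  {"translation": [0, 0, 0.1], "rot": [0, 0, 0], "hand": 1},
  {"translation": [0, 0, 0.1], "rot": [0, 0, 0], "hand": 1},
])

```text
t: 14.4
eef_pos: [0.5156, 0.2965, 0.0252]
ee_rot: [-3.14, -0.0, 0.11]
force: [0.9, -0.6, 0.3]
width: 0.0091
gripper_force: 25.0
```

Emit:
move_arm([
  {"translation": [0, 0, 0.05], "rot": [0, 0, 0], "hand": 1},
  {"translation": [0, 0, 0.05], "rot": [0, 0, 0], "hand": 0.88},
  {"translation": [0, 0, 0.05], "rot": [0, 0, 0], "hand": 0.8},
  {"translation": [0, 0, 0.05], "rot": [0, 0, 0], "hand": 0.65},
  {"translation": [0, 0, 0.05], "rot": [0, 0, 0], "hand": 0.5},
  {"translation": [0, 0, 0.05], "rot": [0, 0, 0], "hand": 0.5},
  {"translation": [0, 0, 0.05], "rot": [0, 0, 0], "hand": 0.5},
], squeeze=3)

```text
t: 14.98
eef_pos: [0.5157, 0.2966, 0.0248]
ee_rot: [-3.14, -0.0, 0.11]
force: [0.4, -0.4, 0.4]
width: 0.0385
gripper_force: 0.0
```

Emit:
move_arm([
  {"translation": [0, 0, -1], "rot": [0, 0, 0], "hand": 0.5},
  {"translation": [0, 0, -3], "rot": [0, 0, 0], "hand": 0.5},
  {"translation": [0, 0, -6], "rot": [0, 0, 0], "hand": 0.5},
  {"translation": [0, 0, -10], "rot": [0, 0, 0], "hand": 0.5},
  {"translation": [0, 0, -14], "rot": [0, 0, 0], "hand": 0.5},
  {"translation": [0, 0, -18], "rot": [0, 0, 0], "hand": 0.5},
  {"translation": [0, 0, -18], "rot": [0, 0, 0], "hand": 0.5},
  {"translation": [0, 0, -18], "rot": [0, 0, 0], "hand": 0.5},
])

```text
t: 15.65
eef_pos: [0.5167, 0.2972, 0.2089]
ee_rot: [-3.136, -0.006, 0.11]
force: [0.0, 0.3, -1.1]
width: 0.0439
gripper_force: 0.0
```

```bash
python3 - <<'E'
from h import *
s=arm.get_state();print(s['t'],s['eef_pos'],s['width'])
im1,d1=arm.grab_frame('wrist');im,d=arm.grab_frame('scene');W=cloud('scene',d);i=im.astype(int)
U=(W-HINGE)@EX;V=(W-HINGE)@EY;Z=W[...,2]
red=(i[...,0]>1.8*i[...,1])&(i[...,0]>80)&(Z>.045)&(abs(U)<.04)&(abs(V)<.02)
print(red.sum(),[(b.round(3),int(m.sum()),np.median(Z[m]).round(4)) for b in np.arange(-.03,.03,.01) for m in [red&(U>=b)&(U<b+.01)] if m.sum()])
W=cloud('wrist',d1,s);m=(im1.max(-1)<75)&(np.hypot(W[...,0]-.54,W[...,1]-.3)<.09)&(W[...,2]>.009)&(W[...,2]<.03)
print(cv2.minAreaRect(W[m][:,:2].astype(np.float32)*1000),np.percentile(W[m][:,2],[5,50,95]))
cv2.imwrite('pics/j.png',cv2.cvtColor(np.hstack([cv2.resize(im,(400,300)),cv2.resize(im1,(400,300))]),cv2.COLOR_RGB2BGR))
E
```

```text
15.65 [0.51668419 0.29724894 0.20892663] 0.04387947429173036
73 [(np.float64(-0.03), 17, np.float64(0.0612)), (np.float64(-0.02), 12, np.float64(0.0604)), (np.float64(-0.01), 15, np.float64(0.0598)), (np.float64(0.0), 13, np.float64(0.0599)), (np.float64(0.01), 14, np.float64(0.0596)), (np.float64(0.02), 2, np.float64(0.0575))]
((536.0447998046875, 299.4444885253906), (124.97402954101562, 6.219967842102051), 6.544270992279053) [0.01223322 0.01443688 0.01586709]
```

View pics/j.png

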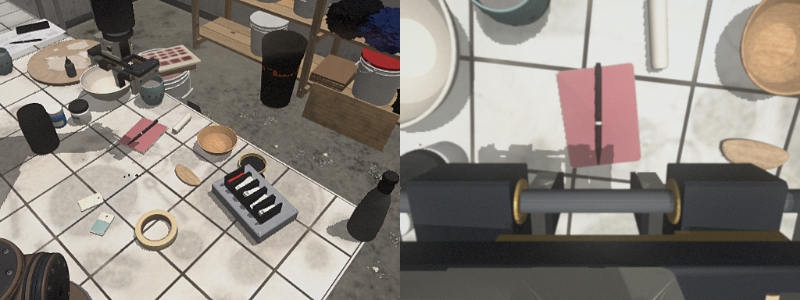

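The pen lies flat and centred on the tile (wrist half: column 598, rows 63–165), the gripper is clear, and the red rocker is level.

```bash
python3 -c "
from station import arm
print(arm.job_done())"
```

```text
the job is handed in; nothing more can be done
None
```

The red rocker is pressed to level (measured within about 0.02–0.03 rad), the white rockers and other items were left alone, and the pen lies flat on the pink tile, released; I handed the job in at about 16 s.

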